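# Start two batch timers on the mixing bench

## Robot

A 6-joint arm with a two-finger parallel gripper is mounted at the origin on the work surface. World frame = base frame: x ahead of the robot, y to its left, z up, the work surface at z = 0. Lengths are in m, angles in rad, forces in N, time in s.
With the tool pointing down it reaches from about 0.35 to 0.775 m from the base axis. Payload 5.5 kg.
Tool frame: the origin (TCP) lies midway between the tips of the shut fingers; the grasp point (between the pads) lies 19 mm behind it; z points along the fingers, y is the line along which they close (so a half turn about z gives the same grasp; the last joint's range is limited). The gripper opens to 85 mm and grips with 20 to 120 N. Pads are 22 mm wide; open, the fingers measure 114 mm over their backs; the gripper's body (76 mm by 85 mm) begins 54 mm behind the grasp point. The pads swing forward as they close: fully open they stand 13 mm farther back than shut.
Start: joints at [1.101, 0.313, 0.046, 1.304, 0, 1.431], TCP at [0.186, 0.544, 0.231] pointing down, gripper open.
Joint ranges: [-2.76, 2.76], [-0.86, 1.69], [-1.03, 1.26], [-2.2, 2.34], [-1.47, 1.5], [-3.14, 3.14]. Speed limits (rad/s): [2.57, 2.57, 3.14, 3.14, 3.14, 3.14].

## Interface

Orientations are given as a unit quaternion [w, x, y, z].
In Python, from workcell import env gives the robot as it stands.
- The arm moves only by the tool move_arm, never from a script. Its argument "targets" is a list of rows, each a list of 3 entries, a list of its own where there are three numbers: the shift along the tool's x, y, z in mm, then the turn, a rotation vector about the tool's x, y, z in units of 10 degrees (1.0 is 10 degrees), then the closure, from -1 (fully open) to 1 (shut). In form: [[[dx, dy, dz], [ax, ay, az], gripper], ...]. A call has 1 to 5 rows; each row is the pose to reach, as a shift and turn from the pose commanded when the call began, along the tool's axes at that moment; what a row does not reach only later rows make up. A row lasts 1/8 s, in which the tool goes at most 62.5 mm and 10.7 degrees, less where a joint would pass 70% of its speed; a pose out of reach is approached as far as the arm can. A call with a gripper value outside its range is refused whole. The fingers move at their own pace and stop on an object; "squeeze" is the grip in N (left out, the last holds). Time passes only in rows, so rows that repeat a pose let the fingers close. It gives the time, the measured TCP pose, the force, the opening and the grip force at its end, in the units of the state.
- env.get_state(): the state, without advancing time (a new reading comes with each control period).
- env.read_camera(name): name is "side" or "top"; returns a dict with "pixels" (480x640x3 uint8, red, green, blue), "fovy" (degrees; the focal length in pixels is half the picture's height over the tangent of half this angle, whatever the lens; pixels are square), "cx", "cy" (the principal point, pixels), "extrinsics" (4x4, takes a point from world to camera coordinates). Camera axes: x right, y up, looking along -z (the intrinsics and any distortion apply to the point x, -y, -z); pixel columns grow to the right and rows downward; lengths in m; the calibration is good to about 2 mm. A picture is of the moment at which its call begins. There is no depth.
- env.hand_in(): hands the job in; it is judged then, once.
Trained networks look in a picture, given as the dict that the camera call returned (one of the last four; its "shot" number tells which), for a name from the list of things; names that differ only in an ending like _2 or _b are one class to them, and where a whole thing is asked for, a point or a joint stands for the part that bears it (a point fixed in the world has none). Each returns a list of dicts, best first, with "confidence" (0 to 1); they miss things now and then, are a little off and sometimes report something else, mostly with a low value. They report only what shows in the picture. A call takes as long as a camera call. They do not tell look-alikes from the thing itself.
- env.spot_in(thing, picture): "centre" ([x, y, z] in m, in world coordinates, good to about 4 mm: the middle of the surface that is visible of it).
- env.regions_of(thing, picture): "mask" (480x640 bool, what is visible of it).
- env.landmark_of(thing, picture): "centre" ([x, y, z] in m, in world coordinates, good to about 4 mm: a listed point, or the origin of a listed thing).
The state is a dict: "clock": time; "joint_pos": joint angles; "qvel": joint speeds; "tau": joint torques, N m; "tcp_pos": TCP position; "orientation": TCP orientation; "wrist_force": force on the tool from outside, world axes, zero at the start; "ft_torque": the same for the moment, N m; "finger_gap": finger opening in m; "grip_force": force on a finger pad.
Only numpy, scipy, OpenCV 4.12 (cv2) and the standard library are available. Lean on these libraries where they do the work, as an engineer would, in place of code of your own. Each camera call takes 0.05 s, during which the arm holds its last target. There are 200 camera calls.

## Task

Start the green batch timer and after it the yellow one, each by pressing its white plunger gently all the way down with the fingertips, then withdraw clear of everything. Leave the timers standing where they are, do not pick any of them up, do not touch the red and blue ones at all, and do not disturb the mortar, bottle or bowl.

Things in the scene. Friction and masses are not known exactly. Their poses are not given: they have to be found in the camera images.
- timer_green: green batch timer: loose upright puck, green plastic, 80 mm in diameter (foot 82), case 32 mm high, about 0.3 kg, white push plunger in the middle of its top. Origin: centre of its underside, z up; a black window marks its -x side. Stands on a fixed cork strip 4 mm thick (180 x 560 mm) with the other timers, in any order, centres 100 mm or more apart. To be started first.
- plunger_green_top (a point): centre of the top of the green timer's plunger: a white upright cylinder 36 mm in diameter (flat 30 mm, green dot in the middle) on the timer's axis. Untouched it is 54 mm above the table (18 mm above the case) with the plunger up, 44 mm (8 mm above the case) fully down. Its cap is cushioned: under the finger it gives 3 N per mm, 6 mm at most, on top of the plunger's travel, and springs back when let go.
- plunger_green (a joint): how far the green timer's plunger is down (without the cap's give), in m: 0 up, 0.010 fully down on its stop. Moves straight down, resists with about 4 N all the way, has no return spring and stays where it is left; down means running. Starts 0 to 0.002.
- timer_yellow: yellow batch timer: loose upright puck, yellow plastic, 80 mm in diameter (foot 82), case 32 mm high, about 0.3 kg, white push plunger in the middle of its top. Origin: centre of its underside, z up; a black window marks its -x side. Stands on a fixed cork strip 4 mm thick (180 x 560 mm) with the other timers, in any order, centres 100 mm or more apart. To be started second.
- plunger_yellow_top (a point): centre of the top of the yellow timer's plunger: a white upright cylinder 36 mm in diameter (flat 30 mm, yellow dot in the middle) on the timer's axis. Untouched it is 54 mm above the table (18 mm above the case) with the plunger up, 44 mm (8 mm above the case) fully down. Its cap is cushioned: under the finger it gives 3 N per mm, 6 mm at most, on top of the plunger's travel, and springs back when let go.
- plunger_yellow (a joint): how far the yellow timer's plunger is down (without the cap's give), in m: 0 up, 0.010 fully down on its stop. Moves straight down, resists with about 4 N all the way, has no return spring and stays where it is left; down means running. Starts 0 to 0.002.
- timer_red: red batch timer: loose upright puck, red plastic, 80 mm in diameter (foot 82), case 32 mm high, about 0.3 kg, white push plunger in the middle of its top. Origin: centre of its underside, z up; a black window marks its -x side. Stands on a fixed cork strip 4 mm thick (180 x 560 mm) with the other timers, in any order, centres 100 mm or more apart. Already running: plunger down. Must not be touched.
- plunger_red_top (a point): centre of the top of the red timer's plunger: a white upright cylinder 36 mm in diameter (flat 30 mm, red dot in the middle) on the timer's axis. Untouched it is 54 mm above the table (18 mm above the case) with the plunger up, 44 mm (8 mm above the case) fully down. Its cap is cushioned: under the finger it gives 3 N per mm, 6 mm at most, on top of the plunger's travel, and springs back when let go.
- plunger_red (a joint): how far the red timer's plunger is down (without the cap's give), in m: 0 up, 0.010 fully down on its stop. Moves straight down, resists with about 4 N all the way, has no return spring and stays where it is left; down means running. Starts down, 0.0095 to 0.010.
- timer_blue: blue batch timer: loose upright puck, blue plastic, 80 mm in diameter (foot 82), case 32 mm high, about 0.3 kg, white push plunger in the middle of its top. Origin: centre of its underside, z up; a black window marks its -x side. Stands on a fixed cork strip 4 mm thick (180 x 560 mm) with the other timers, in any order, centres 100 mm or more apart. Not running, plunger up. Must not be touched.
- plunger_blue_top (a point): centre of the top of the blue timer's plunger: a white upright cylinder 36 mm in diameter (flat 30 mm, blue dot in the middle) on the timer's axis. Untouched it is 54 mm above the table (18 mm above the case) with the plunger up, 44 mm (8 mm above the case) fully down. Its cap is cushioned: under the finger it gives 3 N per mm, 6 mm at most, on top of the plunger's travel, and springs back when let go.
- plunger_blue (a joint): how far the blue timer's plunger is down (without the cap's give), in m: 0 up, 0.010 fully down on its stop. Moves straight down, resists with about 4 N all the way, has no return spring and stays where it is left; down means running. Starts 0 to 0.002.
- mortar: white ceramic mortar, 136 mm wide, 75 mm high, its pestle sticking up out of it to 115 mm; loose, beyond the cork strip. Origin at the centre of its underside. Bystander.
- bottle: closed white plastic bottle, 72 mm in diameter, 180 mm high, standing loose to the left of the strip. Origin at the centre of its underside. Bystander.
- bowl: white ceramic bowl, 140 mm wide, 50 mm high, loose, to the right of the strip. Origin at the centre of its underside. Bystander.
Mind the look-alikes: they are no part of the job. Of the things like the timer_blue, leave any that is pink or purple; of the rest the larger one is meant.

How it is judged:
By the outcome, as a careful person would: the job done as asked, in the order asked, and still so for the second after the job is handed in, with the robot touching nothing.
It also fails if it takes over 38 s, if anything falls off the work surface, if the arm or the gripper's body presses on something with over 40 N, if the wrist force passes 120 N, or if a joint passes its speed limit or range.

## Working session

There is one attempt and no reset: what is moved stays moved. The work goes in short steps, Python scripts to look and compute and a tool call to move; the robot and the scene stay as the last step left them, time stands still between calls to the robot, and variables do not carry over. Pictures are saved under pics/ and viewed, at most 10 in all, crops included, and the job is handed in when it is done.

Besides the shell and the picture viewer there is one more tool, called after ">>>" as name([rows], argument=value, ...), one row to a line, values as JSON. move_arm: Moves the arm, as the interface text tells. Its arguments: {"type":"object","properties":{"targets":{"type":"array","items":{"type":"array"}},"squeeze":{"type":"number"}},"required":["targets"]}

```bash
mkdir -p pics; cat > h.py <<'E'
import numpy as np, cv2
from workcell import env
def save(p,n): cv2.imwrite(n,p["pixels"][:,:,::-1])
E
python3 - <<'E'
from h import *
for c in("top","side"):
    p=env.read_camera(c); save(p,f"pics/{c}0.png")
    print(c,p["fovy"],p["cx"],p["cy"],[k for k in p],np.round(p["extrinsics"],3).tolist())
    for k in("green","yellow","red","blue"):
        for f,t in((env.landmark_of,f"plunger_{k}_top"),(env.landmark_of,f"timer_{k}")):
            print(t,[(np.round(d["centre"],3).tolist(),round(d["confidence"],2)) for d in f(t,p)])
s=env.get_state(); print(s)
E
```

```text
top 50.165454927118404 320.8023233211846 243.72800669547624 ['pixels', 'fovy', 'cx', 'cy', 'extrinsics', 'shot'] [[0.022, -1.0, 0.002, -0.003], [0.997, 0.022, 0.076, -0.601], [-0.076, 0.0, 0.997, -1.226], [0.0, 0.0, 0.0, 1.0]]
plunger_green_top [([0.526, 0.249, 0.051], 0.73)]
timer_green [([0.524, 0.251, 0.005], 0.63), ([0.515, 0.098, 0.054], 0.32)]
plunger_yellow_top [([0.514, 0.101, 0.053], 0.64)]
timer_yellow [([0.513, 0.097, 0.007], 0.8)]
plunger_red_top [([0.529, -0.044, 0.047], 0.68)]
timer_red [([0.528, -0.042, 0.006], 0.8), ([0.524, 0.25, 0.005], 0.15)]
plunger_blue_top [([0.394, -0.15, 0.048], 0.75), ([0.574, -0.298, 0.037], 0.64), ([0.56, -0.181, 0.054], 0.56), ([0.725, -0.186, 0.033], 0.53)]
timer_blue [([0.722, -0.186, 0.001], 0.82), ([0.572, -0.299, -0.004], 0.73), ([0.389, -0.145, -0.002], 0.73), ([0.529, -0.043, 0.005], 0.7), ([0.558, -0.18, 0.001], 0.65)]
side 43.78103375513523 327.38359240608025 232.34511795086647 ['pixels', 'fovy', 'cx', 'cy', 'extrinsics', 'shot'] [[0.775, -0.632, -0.007, -0.46], [0.453, 0.546, 0.705, -0.331], [-0.441, -0.549, 0.71, -1.439], [0.0, 
[... 631 characters left out ...]
02], 0.59)]
{'clock': 0.9, 'joint_pos': array([1.10138552e+00, 3.13168867e-01, 4.60900915e-02, 1.30362285e+00,
       3.30766840e-06, 1.43118719e+00]), 'qvel': array([ 0.00015447,  0.00088896,  0.00219795,  0.00139505,  0.00059768,
       -0.00020143]), 'tau': array([-5.14034073e-04, -4.80445969e+01,  2.98813766e+01,  4.23171787e-05,
       -2.81840676e-04,  1.57724831e-06]), 'tcp_pos': array([0.18624191, 0.54403031, 0.23133685]), 'orientation': array([1.26199238e-05, 1.64154513e-01, 9.86434637e-01, 4.56704155e-05]), 'wrist_force': array([ 0.18309623,  0.03782881, -0.49606082]), 'ft_torque': array([-0.01863123,  0.01127022, -0.02278265]), 'grip_force': 0.0, 'finger_gap': 0.08541409815929567}
```

View pics.

View pics/top0.png

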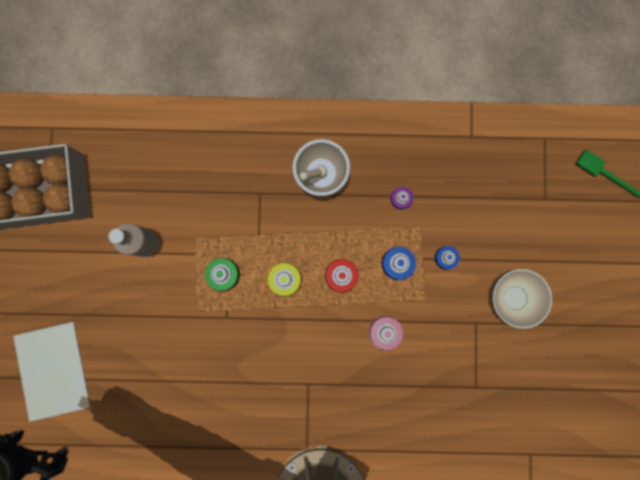

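View pics/side0.png

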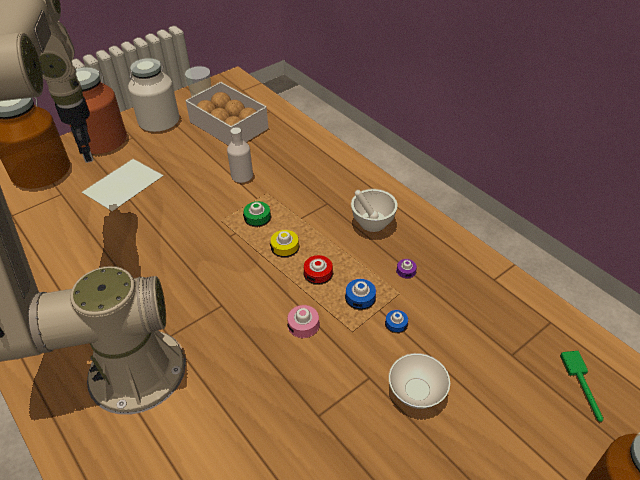

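Top picture: the four on the cork are green (222,274), yellow (284,279), red (342,276) and blue (399,263). The look-alikes are purple (402,198), pink (387,333) and a small blue (448,258), all off the strip. There is only one green timer and one yellow. I'll confirm in a crop and refine by triangulating.

```bash
python3 - <<'E'
from h import *
P={c:env.read_camera(c) for c in("top","side")}
def cent(p,lo,hi,near,r=30):
    hsv=cv2.cvtColor(p["pixels"],cv2.COLOR_RGB2HSV)
    m=cv2.inRange(hsv,lo,hi); k=np.zeros_like(m); cv2.circle(k,near,r,255,-1)
    ys,xs=np.nonzero(m&k); (c,rad)=cv2.minEnclosingCircle(np.c_[xs,ys].astype(np.float32)); 
    return np.array([xs.mean(),ys.mean()]),c,rad,len(xs)
def proj(p,w):
    f=240/np.tan(np.radians(p["fovy"]/2)); q=p["extrinsics"]@np.r_[w,1]
    return np.array([p["cx"]-f*q[0]/q[2],p["cy"]+f*q[1]/q[2]])
from scipy.optimize import least_squares
# dot / plunger white: low saturation bright pixels
for k,t,s,w in(("green",(222,273),(257,209),[.524,.25,.053]),("yellow",(284,279),(285,238),[.514,.099,.053])):
    o={}
    for c,n in(("top",t),("side",s)):
        p=P[c]; r=env.regions_of(f"plunger_{k}_top",p)
        if r:
            m=r[0]["mask"]; ys,xs=np.nonzero(m); print(k,c,"mask",len(xs),xs.mean().round(1),ys.mean().round(1),(xs.min(),xs.max(),ys.min(),ys.max()),round(r[0]["confidence"],2))
        print("  white",cent(p,(0,0,110),(179,70,255),n,11),"proj",proj(p,w).round(1))
a=P["top"]["pixels"][240:310,190:430]; b=P["side"]["pixels"][180:320,230:390]
a=cv2.resize(a,(720,210),interpolation=3); b=cv2.resize(b,(440,385),interpolation=3)
im=np.zeros((600,720,3),np.uint8); im[:210]=a; im[215:600,:440]=b
cv2.imwrite("pics/crop.png",im[:,:,::-1])
E
```

```text
green top mask 197 219.3 274.0 (np.int64(212), np.int64(227), np.int64(267), np.int64(282)) 0.73
  white (array([220.86415094, 273.7509434 ]), (220.61363220214844, 273.7272644042969), 9.871832847595215, 265) proj [219.  273.1]
green side mask 102 256.0 207.7 (np.int64(251), np.int64(261), np.int64(203), np.int64(213)) 0.7
  white (array([256.056, 209.056]), (256.3928527832031, 209.5982208251953), 7.773311614990234, 125) proj [255.8 205.3]
yellow top mask 143 283.0 278.5 (np.int64(277), np.int64(289), np.int64(272), np.int64(285)) 0.48
  white (array([283.75757576, 279.09090909]), (283.65093994140625, 279.04718017578125), 9.756147384643555, 264) proj [282.7 278.8]
yellow side mask 132 283.9 237.3 (np.int64(278), np.int64(290), np.int64(231), np.int64(243)) 0.5
  white (array([283.8030303 , 238.70454545]), (284.0, 238.92857360839844), 8.000418663024902, 132) proj [283.3 234.8]
```

View pics/crop.png

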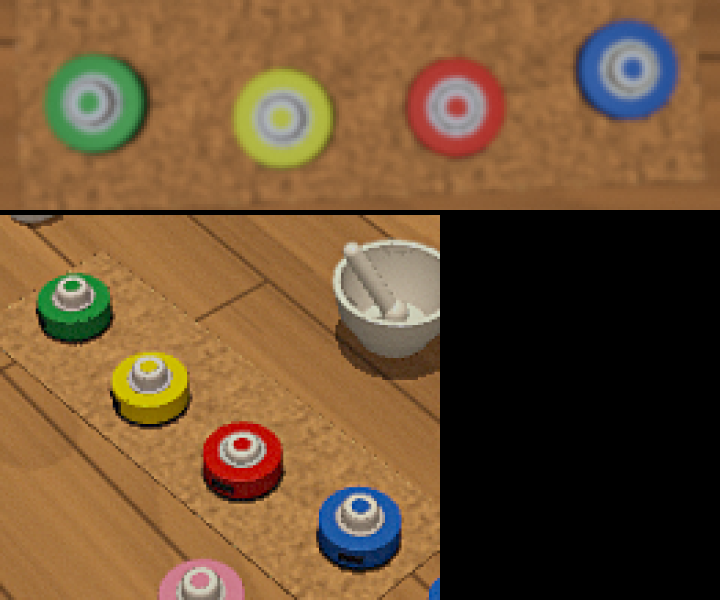

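The crop confirms it. The green dot at about (219,274) and the yellow dot at about (284,279) match the projected points. I'll use green (0.523, 0.250) and yellow (0.513, 0.097).

>>> move_arm([
  [[-55, -22, 0], [0, 0, 0], 1],
  [[-110, -45, 0], [0, 0, 0], 1],
  [[-165, -67, 0], [0, 0, 0], 1],
  [[-220, -90, 0], [0, 0, 0], 1],
  [[-275, -112, 0], [0, 0, 0], 1],
], squeeze=20)

```text
clock: 1.82
tcp_pos: [0.4115, 0.3477, 0.2315]
orientation: [0.0, 0.164, 0.986, 0.0]
wrist_force: [0.2, 1.1, 0.4]
finger_gap: 0.0001
grip_force: 0.0
```

>>> move_arm([
  [[-45, -19, 10], [0, 0, 0], 1],
  [[-95, -40, 40], [0, 0, 0], 1],
  [[-139, -57, 80], [0, 0, 0], 1],
  [[-139, -57, 120], [0, 0, 0], 1],
  [[-139, -57, 120], [0, 0, 0], 1],
])

```text
clock: 2.45
tcp_pos: [0.5208, 0.2486, 0.108]
orientation: [-0.003, 0.165, 0.986, -0.002]
wrist_force: [-0.5, 0.7, 0.1]
finger_gap: 0.0
grip_force: 0.0
```

```bash
python3 - <<'E'
from h import *
s=env.get_state(); print({k:np.round(v,4) for k,v in s.items()})
for c in("top","side"):
    p=env.read_camera(c); save(p,f"pics/{c}1.png")
im=p["pixels"][120:300,180:420]; cv2.imwrite("pics/s1c.png",cv2.resize(im[:,:,::-1],(720,540),interpolation=3))
E
```

```text
{'clock': np.float64(2.45), 'joint_pos': array([ 3.0620e-01,  3.8710e-01, -1.5760e-01,  1.0336e+00,  1.0000e-04,
        6.3730e-01]), 'qvel': array([ 0.0237, -0.048 ,  0.0716,  0.0449, -0.001 ,  0.0012]), 'tau': array([-8.79300e-01, -4.83789e+01,  2.71729e+01, -8.50300e-01,
       -3.60000e-02, -5.50000e-03]), 'tcp_pos': array([0.5208, 0.2486, 0.108 ]), 'orientation': array([-0.0034,  0.1648,  0.9863, -0.0016]), 'wrist_force': array([-0.5035,  0.7266,  0.0584]), 'ft_torque': array([ 0.0042, -0.0204, -0.0329]), 'grip_force': np.float64(0.0), 'finger_gap': np.float64(0.0)}
```

View pics/s1c.png

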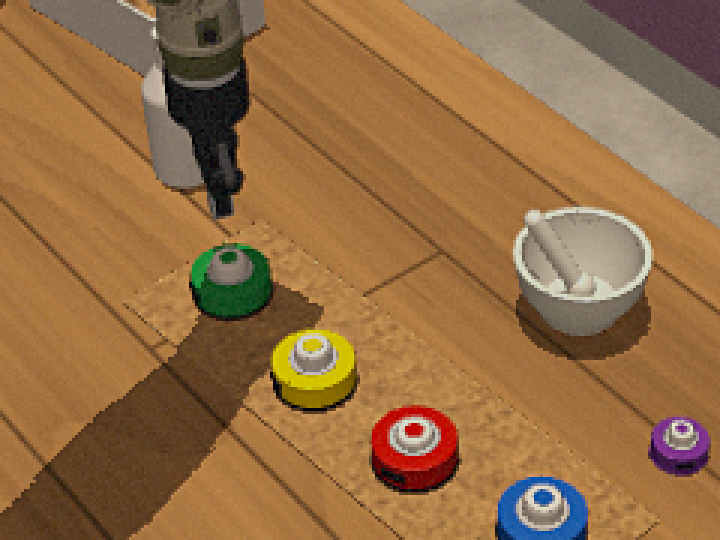

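Green's plunger dot in the crop is at (229,258). The fingertips, shut, are straight above it at (222,215), in agreement with the projection. I'll lower to just above the plunger and then press with force feedback.

>>> move_arm([
  [[0, 0, 25], [0, 0, 0], 1],
  [[0, 0, 45], [0, 0, 0], 1],
  [[0, 0, 52], [0, 0, 0], 1],
  [[0, 0, 52], [0, 0, 0], 1],
  [[0, 0, 52], [0, 0, 0], 1],
])

```text
clock: 3.18
tcp_pos: [0.5241, 0.2507, 0.0609]
orientation: [0.001, 0.164, 0.986, 0.001]
wrist_force: [-0.0, 0.3, -0.4]
finger_gap: 0.0001
grip_force: 0.0
```

>>> move_arm([
  [[0, 0, 4], [0, 0, 0], 1],
  [[0, 0, 8], [0, 0, 0], 1],
  [[0, 0, 11], [0, 0, 0], 1],
  [[0, 0, 14], [0, 0, 0], 1],
  [[0, 0, 14], [0, 0, 0], 1],
])

```text
clock: 3.8
tcp_pos: [0.5235, 0.2502, 0.0453]
orientation: [0.0, 0.164, 0.986, 0.0]
wrist_force: [0.3, 0.6, 3.1]
finger_gap: 0.0004
grip_force: 1.5
```

>>> move_arm([
  [[0, 0, 1], [0, 0, 0], 1],
  [[0, 0, 2], [0, 0, 0], 1],
  [[0, 0, 3], [0, 0, 0], 1],
  [[0, 0, 4], [0, 0, 0], 1],
  [[0, 0, 4], [0, 0, 0], 1],
])

```text
clock: 4.42
tcp_pos: [0.5236, 0.2502, 0.0418]
orientation: [0.0, 0.164, 0.986, 0.0]
wrist_force: [0.1, 0.0, 7.4]
finger_gap: 0.0001
grip_force: 3.4
```

>>> move_arm([
  [[0, 0, 1], [0, 0, 0], 1],
  [[0, 0, 1], [0, 0, 0], 1],
  [[0, 0, 1], [0, 0, 0], 1],
])

```text
clock: 4.8
tcp_pos: [0.5236, 0.2502, 0.0411]
orientation: [0.001, 0.164, 0.986, 0.0]
wrist_force: [-1.0, 0.3, 7.7]
finger_gap: -0.0004
grip_force: 4.3
```

The force is over the 4 N resistance and the height fits the stop. Next, up and across to yellow.

>>> move_arm([
  [[0, 0, -5], [0, 0, 0], 1],
  [[0, 0, -25], [0, 0, 0], 1],
  [[0, 0, -70], [0, 0, 0], 1],
  [[-8, -30, -70], [0, 0, 0], 1],
  [[-20, -75, -70], [0, 0, 0], 1],
])

```text
clock: 5.42
tcp_pos: [0.5174, 0.1726, 0.1102]
orientation: [-0.0, 0.163, 0.987, -0.0]
wrist_force: [0.1, -1.3, -0.1]
finger_gap: -0.0004
grip_force: 0.0
```

>>> move_arm([
  [[-12, -45, 0], [0, 0, 0], 1],
  [[-20, -73, 10], [0, 0, 0], 1],
  [[-20, -73, 30], [0, 0, 0], 1],
  [[-20, -73, 30], [0, 0, 0], 1],
  [[-20, -73, 30], [0, 0, 0], 1],
])

```text
clock: 6.05
tcp_pos: [0.5128, 0.0973, 0.0803]
orientation: [-0.0, 0.164, 0.986, -0.0]
wrist_force: [-0.2, 0.7, 1.2]
finger_gap: -0.0002
grip_force: 0.0
```

```bash
python3 - <<'E'
from h import *
s=env.get_state(); print(s["clock"],s["tcp_pos"])
p=env.read_camera("side")
for t in("plunger_green_top","plunger_yellow_top"): print(t,[(np.round(d["centre"],3).tolist(),round(d["confidence"],2)) for d in env.landmark_of(t,p)])
im=p["pixels"][150:300,220:420]; cv2.imwrite("pics/s2c.png",cv2.resize(im[:,:,::-1],(800,600),interpolation=3))
E
```

```text
6.05 [0.5127724  0.09734444 0.08029793]
plunger_green_top [([0.523, 0.252, 0.044], 0.59), ([0.56, -0.176, 0.0], 0.56)]
plunger_yellow_top [([0.512, 0.093, 0.05], 0.58)]
```

View pics/s2c.png

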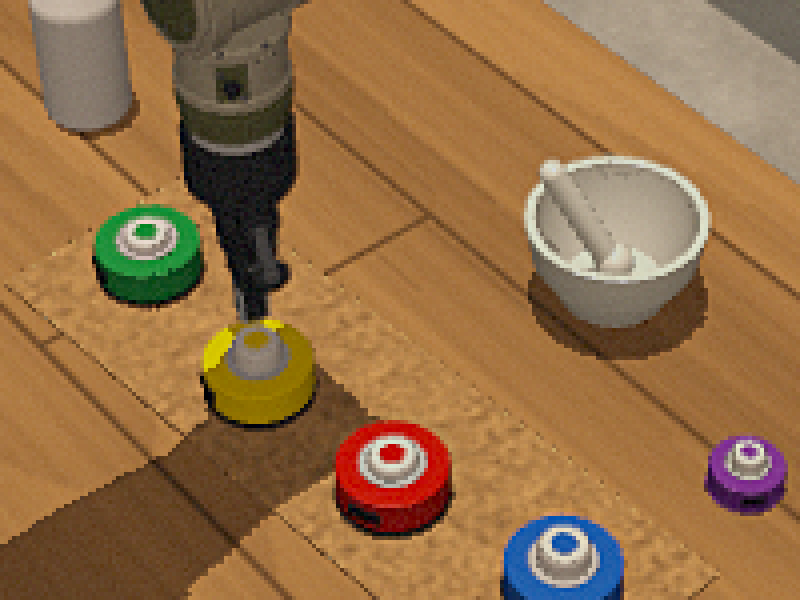

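Green's plunger (146,232) is now as low as red's, and the timer stands in place. The fingertips (250,310) are above yellow's dot (257,340). I'll press yellow the same way.

>>> move_arm([
  [[0, 0, 14], [0, 0, 0], 1],
  [[0, 0, 22], [0, 0, 0], 1],
  [[0, 0, 26], [0, 0, 0], 1],
  [[0, 0, 30], [0, 0, 0], 1],
  [[0, 0, 33], [0, 0, 0], 1],
])

```text
clock: 6.82
tcp_pos: [0.5126, 0.0971, 0.0472]
orientation: [-0.0, 0.164, 0.986, 0.0]
wrist_force: [-2.8, -0.3, 3.4]
finger_gap: -0.0002
grip_force: 2.0
```

>>> move_arm([
  [[0, 0, 2], [0, 0, 0], 1],
  [[0, 0, 4], [0, 0, 0], 1],
  [[0, 0, 5], [0, 0, 0], 1],
  [[0, 0, 6], [0, 0, 0], 1],
  [[0, 0, 6], [0, 0, 0], 1],
])

```text
clock: 7.45
tcp_pos: [0.5131, 0.0971, 0.0417]
orientation: [0.0, 0.164, 0.986, 0.0]
wrist_force: [-3.5, 0.2, 7.2]
finger_gap: -0.0
grip_force: 3.5
```

>>> move_arm([
  [[0, 0, 1], [0, 0, 0], 1],
  [[0, 0, 1], [0, 0, 0], 1],
  [[0, 0, 1], [0, 0, 0], 1],
])

```text
clock: 7.82
tcp_pos: [0.5132, 0.0971, 0.041]
orientation: [0.0, 0.164, 0.986, 0.0]
wrist_force: [-4.7, -0.8, 9.2]
finger_gap: 0.0004
grip_force: 4.5
```

>>> move_arm([
  [[0, 0, -4], [0, 0, 0], 1],
  [[0, 0, -20], [0, 0, 0], 1],
  [[0, 0, -65], [0, 0, 0], 1],
  [[0, 0, -125], [0, 0, 0], 1],
  [[55, 0, -150], [0, 0, 0], 1],
])

```text
clock: 8.45
tcp_pos: [0.4665, 0.1146, 0.1941]
orientation: [0.005, 0.165, 0.986, 0.001]
wrist_force: [-0.4, 2.0, -0.1]
finger_gap: 0.0002
grip_force: 0.0
```

>>> move_arm([
  [[50, 0, -20], [0, 0, 0], 1],
  [[80, 0, -40], [0, 0, 0], 1],
  [[80, 0, -40], [0, 0, 0], 1],
  [[80, 0, -40], [0, 0, 0], 1],
])

```text
clock: 8.95
tcp_pos: [0.3864, 0.1408, 0.2302]
orientation: [0.001, 0.164, 0.986, 0.0]
wrist_force: [0.3, 0.2, 0.4]
finger_gap: -0.0002
grip_force: 0.0
```

```bash
python3 - <<'E'
from h import *
s=env.get_state(); print(s["clock"],s["tcp_pos"],s["wrist_force"])
p=env.read_camera("side")
for t in("plunger_green_top","plunger_yellow_top","timer_green","timer_yellow"): print(t,[(np.round(d["centre"],3).tolist(),round(d["confidence"],2)) for d in env.landmark_of(t,p)])
im=p["pixels"][150:345,220:480]; cv2.imwrite("pics/s3c.png",cv2.resize(im[:,:,::-1],(800,600),interpolation=3))
E
```

```text
8.95 [0.38638447 0.14084379 0.23019077] [0.30845545 0.16629471 0.36504119]
plunger_green_top [([0.522, 0.25, 0.044], 0.42), ([0.481, -0.473, 0.003], 0.39)]
plunger_yellow_top [([0.513, 0.095, 0.041], 0.55)]
timer_green [([0.524, 0.252, 0.004], 0.78), ([0.559, -0.178, 0.052], 0.56)]
timer_yellow [([0.516, 0.096, 0.005], 0.85)]
```

View pics/s3c.png

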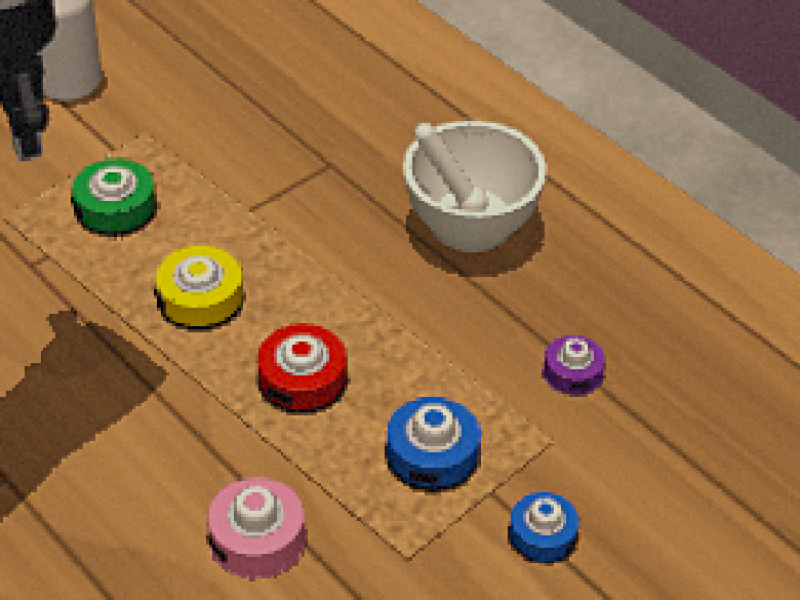

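Green (113,180) and yellow (198,270) are both as far down as red (301,350). Blue (434,425) is still up, everything is in place, and the arm is clear.

```bash
python3 -c "
from h import *
print(env.hand_in())"
```

```text
the job is handed in; nothing more can be done
None
```

I pressed the green timer's plunger and then the yellow one's fully down (peak force about 9 N), withdrew the arm clear, touched nothing else, and handed the job in at about 9 s of the 38 s allowed; the hand-in returned no verdict.

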